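Find the loaded ring tin and bring it to the press tray

TASK

One of the four look-alike closed tins on the mat is loaded with brass rings and clearly heavier than the three empty ones: lift them to find out which, then gently set the loaded one upright in the cork-lined feed tray, flat on its floor, and let go. Put every empty tin you try back upright where it stood. Keep all tins upright and leave the other things where they are.

Things in the scene. Friction and masses are not known exactly. Their poses are not given: they have to be found in the camera images.
- tin_a_mid (a point): one of four look-alike closed square gilt tins with a red label panel on each side and on the lid, 60 x 60 mm and 70 mm tall, rigid, lid fixed, standing upright on the mat; this point is its centre, 35 mm above its underside, x and y square to its sides, z up. An empty tin weighs 0.15 to 0.24 kg, the loaded one 0.52 to 0.75 kg; any of the four may be the loaded one
- tin_b_mid (a point): one of four look-alike closed square gilt tins with a red label panel on each side and on the lid, 60 x 60 mm and 70 mm tall, rigid, lid fixed, standing upright on the mat; this point is its centre, 35 mm above its underside, x and y square to its sides, z up. An empty tin weighs 0.15 to 0.24 kg, the loaded one 0.52 to 0.75 kg; any of the four may be the loaded one
- tin_c_mid (a point): one of four look-alike closed square gilt tins with a red label panel on each side and on the lid, 60 x 60 mm and 70 mm tall, rigid, lid fixed, standing upright on the mat; this point is its centre, 35 mm above its underside, x and y square to its sides, z up. An empty tin weighs 0.15 to 0.24 kg, the loaded one 0.52 to 0.75 kg; any of the four may be the loaded one
- tin_d_mid (a point): one of four look-alike closed square gilt tins with a red label panel on each side and on the lid, 60 x 60 mm and 70 mm tall, rigid, lid fixed, standing upright on the mat; this point is its centre, 35 mm above its underside, x and y square to its sides, z up. An empty tin weighs 0.15 to 0.24 kg, the loaded one 0.52 to 0.75 kg; any of the four may be the loaded one
- tray_floor (a point): fixed square dark-wood feed tray, cork-lined, open on top: inside 80 x 80 mm, walls 6 mm thick whose tops stand 14 mm above its floor; this point is the centre of the inner floor, 6 mm above the counter, x and y square to its walls, z up. It may stand to the left or to the right of the mat
- mat: fixed grey work mat, 250 x 250 mm, 3 mm thick, on which the tins stand in a square about 160 mm apart, in any order, with other things between them; origin at the centre of its underside, z up. A fixed cast-iron hand press, 330 mm tall with its lever raised to 455 mm, stands well clear at the right-hand edge of the counter, more than 450 mm from the counter's middle line
- end_cap_mid (a point): black bakelite end cap, round, 46 mm across, 45 mm tall, on the mat, close beside a tin; this point is its centre, half-way up
- clamp_mid (a point): gilt record clamp, round with a knob, 46 mm across, 55 mm tall, on the mat, close beside a tin; this point is its centre, half-way up
- jar_mid (a point): amber glass jar with black lid, 44 mm across, 68 mm tall, on the mat, close beside a tin; this point is its centre, half-way up
- weight_mid (a point): steel governor weight, spool-shaped, 46 mm across, 54 mm tall, on the mat, close beside a tin; this point is its centre, half-way up
- gasket_mid (a point): cork gasket disc, 66 mm across, 6 mm thick, lying in the middle of the mat; this point is its centre
- bar_mid (a point): square steel stylus bar, 160 x 18 x 18 mm, lying on the counter along its x; this point is its centre
- ring_mid (a point): brass diaphragm ring, 80 mm across, 56 mm hole, 10 mm thick, lying flat on the counter beyond the mat; this point is its centre
Mind the look-alikes: they are no part of the job. What is shaped like the part that bears tin_c_mid but blue or turquoise is not meant.

How it is judged:
On the way:
1. a tin is lifted clear of the mat in the gripper (((height (world z) of tin_a_mid above 0.05 m and contact force between the fingers and tin_a above 1 N) or (height (world z) of tin_b_mid above 0.05 m and contact force between the fingers and tin_b above 1 N) or (height (world z) of tin_c_mid above 0.05 m and contact force between the fingers and tin_c above 1 N) or (height (world z) of tin_d_mid above 0.05 m and contact force between the fingers and tin_d above 1 N))), for 0.2 s.
At the end, for the whole second after the job is handed in: the tray carries the loaded tin (it bears over 3.8 N, more than an empty tin weighs), whose centre is within 22 mm of the tray's centre and at most 39 mm above its floor; the three others are within 30 mm of where they started; all tins stand upright (within 0.08 rad) and at rest (contact force between tray and anything else above 3.8 N and ((horizontal distance between tin_a_mid and tray_floor below 0.022 m and z of tin_a_mid in the frame of tray_floor below 0.039 m) or distance of tin_a_mid from where it was at the start of the episode below 0.03 m) and ((horizontal distance between tin_b_mid and tray_floor below 0.022 m and z of tin_b_mid in the frame of tray_floor below 0.039 m) or distance of tin_b_mid from where it was at the start of the episode below 0.03 m) and ((horizontal distance between tin_c_mid and tray_floor below 0.022 m and z of tin_c_mid in the frame of tray_floor below 0.039 m) or distance of tin_c_mid from where it was at the start of the episode below 0.03 m) and ((horizontal distance between tin_d_mid and tray_floor below 0.022 m and z of tin_d_mid in the frame of tray_floor below 0.039 m) or distance of tin_d_mid from where it was at the start of the episode below 0.03 m) and angle between each of tin_a_mid, tin_b_mid, tin_c_mid, tin_d_mid's own z axis and vertical below 0.08 rad and linear speed of each of tin_a, tin_b, tin_c, tin_d below 0.02 m/s); the robot touches nothing.
It fails at once if a bystander is moved more than 25 mm (distance of any of end_cap_mid, clamp_mid, jar_mid, weight_mid, gasket_mid, bar_mid, ring_mid from where it was at the start of the episode above 0.025 m).
It fails at once if a tin is tipped by more than 0.5 rad (angle between any of tin_a_mid, tin_b_mid, tin_c_mid, tin_d_mid's own z axis and vertical above 0.5 rad).
It fails at once if a tin is dropped into the tray (falling faster than 0.6 m/s out of the gripper) ((horizontal distance between tin_a_mid and tray_floor below 0.08 m and linear speed of tin_a above 0.6 m/s and contact force between the fingers and tin_a below 0.5 N) or (horizontal distance between tin_b_mid and tray_floor below 0.08 m and linear speed of tin_b above 0.6 m/s and contact force between the fingers and tin_b below 0.5 N) or (horizontal distance between tin_c_mid and tray_floor below 0.08 m and linear speed of tin_c above 0.6 m/s and contact force between the fingers and tin_c below 0.5 N) or (horizontal distance between tin_d_mid and tray_floor below 0.08 m and linear speed of tin_d above 0.6 m/s and contact force between the fingers and tin_d below 0.5 N)).
It also fails if it takes over 72 s, if anything falls off the work surface, if the arm or the gripper's body presses on something with over 40 N, if the wrist force passes 120 N, or if a joint passes its speed limit or range.

ROBOT

A 7-joint arm with a two-finger parallel gripper is mounted at the origin on the work surface. World frame = base frame: x ahead of the robot, y to its left, z up, the work surface at z = 0. Lengths are in m, angles in rad, forces in N, time in s.
With the tool pointing down it reaches from about 0.35 to 0.9 m from the base axis. Payload 8.1 kg.
Tool frame: the origin (TCP) lies at the very end of the fingers, on their centre line; the grasp point (between the pads) lies 19 mm behind it; z points along the fingers, y is the line along which they close (so a half turn about z gives the same grasp; the last joint's range is limited). The gripper opens to 92 mm and grips with 3 to 60 N. Pads are 19 mm wide; open, the fingers measure 130 mm over their backs; the gripper's body (75 mm by 190 mm) begins 47 mm behind the grasp point.
Start: joints at [1.006, 0.434, 0.025, 1.573, -0.012, 1.134, -0.075], TCP at [0.278, -0.56, 0.227] pointing down, gripper open.
Joint ranges: [-2.62, 2.62], [-0.44, 2.09], [-1.27, 1.32], [0.08, 2.57], [-1.32, 4.46], [0.12, 2], [-2.74, 2.74]. Speed limits (rad/s): [2.22, 2.22, 3.01, 3.01, 3.14, 3.14, 3.14].

INTERFACE

Orientations are given as a rotation vector (axis times angle).
In Python, from cell import arm gives the robot as it stands.
- The arm moves only by the tool drive_tool, never from a script. Its argument "targets" is a list of rows, each a list of 7 numbers: the turn, a rotation vector about the world's x, y, z in units of 5 degrees (1.0 is 5 degrees), then the shift along the world's x, y, z in units of 40 mm (1.0 is 40 mm), then the opening, from 0 (shut) to 1 (fully open). In form: [[wx, wy, wz, dx, dy, dz, fingers], ...]. A call has 1 to 5 rows; each row is the pose to reach, as a shift and turn from the pose commanded when the call began; what a row does not reach only later rows make up. A row lasts 1/10 s, in which the tool goes at most 50 mm and 8.59 degrees, less where a joint would pass 70% of its speed; a pose out of reach is approached as far as the arm can. A call with a gripper value outside its range is refused whole. The fingers move at their own pace and stop on an object; "force" is the grip in N (left out, the last holds). Time passes only in rows, so rows that repeat a pose let the fingers close. It gives the time, the measured TCP pose, the force, the opening and the grip force at its end, in the units of the state.
- arm.observe(): the state, without advancing time (a new reading comes with each control period).
- arm.get_image(name): name is "scene" or "top"; returns a dict with "pixels" (420x560x3 uint8, red, green, blue), "intrinsics" (3x3 intrinsics, pixels), "k1" (the pictures are not rectified: a ray, as slopes to the right and down, at radius r is drawn at 1 + k1 r^2 times it, then the intrinsics apply), "rvec" (rotation vector, rad) and "tvec" (3), from world to camera coordinates, as OpenCV has them. Camera axes: x right, y down, z forward; pixel columns grow to the right and rows downward; lengths in m; the calibration is good to about 2 mm. A picture is of the moment at which its call begins. There is no depth.
- arm.sign_off(): hands the job in; it is judged then, once.
The state is a dict: "clock": time; "joints": joint angles; "dq": joint speeds; "joint_efforts": joint torques, N m; "position": TCP position; "ee_rot": TCP orientation; "force": force on the tool from outside, world axes, zero at the start; "ft_torque": the same for the moment, N m; "width": opening from 0.0 (shut) to 1.0 (fully open); "gripper_force": force on a finger pad.
Only numpy, scipy, OpenCV 4.12 (cv2) and the standard library are available. Lean on these libraries where they do the work, as an engineer would, in place of code of your own. Each camera call takes 0.05 s, during which the arm holds its last target. There are 200 camera calls.

## Working session

There is one attempt and no reset: what is moved stays moved. The work goes in short steps, Python scripts to look and compute and a tool call to move; the robot and the scene stay as the last step left them, time stands still between calls to the robot, and variables do not carry over. Pictures are saved under pics/ and viewed, at most 10 in all, crops included, and the job is handed in when it is done.

Besides the shell and the picture viewer there is one more tool, called after "Emit:" in YAML: its name, and indented under it one key for each argument. drive_tool: Moves the arm, as the interface text tells. Its arguments: {"type":"object","properties":{"targets":{"type":"array"},"force":{"type":"number"}},"required":["targets"]}

```bash
mkdir -p pics; ls
python3 - <<'E'
from cell import arm
import cv2,pickle
d={}
for n in("scene","top"):
    d[n]=arm.get_image(n); cv2.imwrite(f"pics/{n}0.png",d[n]["pixels"][:,:,::-1])
    print(n,{k:v for k,v in d[n].items() if k!="pixels"})
pickle.dump(d,open("im0.pkl","wb"))
print(arm.observe())
E
```

```text
pics
scene {'intrinsics': array([[407.49461231,   0.        , 278.17231579],
       [  0.        , 407.49461231, 209.45187161],
       [  0.        ,   0.        ,   1.        ]]), 'k1': -0.11721729434796235, 'rvec': array([ 1.08591738,  2.46824825, -0.9262404 ]), 'tvec': array([ 0.31678934, -0.30725301,  1.29474501])}
top {'intrinsics': array([[396.45688407,   0.        , 280.18401798],
       [  0.        , 396.45688407, 210.77897849],
       [  0.        ,   0.        ,   1.        ]]), 'k1': 0.009254409957455459, 'rvec': array([ 2.16500816, -2.18954811,  0.09921123]), 'tvec': array([0.09821264, 0.57042238, 0.93274303])}
{'clock': 0.1, 'joints': array([ 1.00638885,  0.43514968,  0.02497286,  1.57396513, -0.01159776,
        1.1340232 , -0.07510516]), 'dq': array([-0.00133587, -0.00288103, -0.00070006, -0.00194626, -0.00139752,
        0.00041995,  0.00060834]), 'joint_efforts': array([ 4.23729260e-03, -6.69125748e+01,  9.89220254e-01, -3.15145397e+01,
       -6.03015977e-02,  3.74286831e-02,  2.32236647e-05]), 'position': array([ 0.27823382, -0.55915419,  0.22604156]), 'ee_rot': array([-3.05694805e+00, -7.18561885e-01,  6.98549448e-04]), 'force': array([ 0.69386155, -0.51468998,  0.3976771 ]), 'ft_torque': array([0.03193133, 0.04068949, 0.01577425]), 'gripper_force': 0.0, 'width': 1.0007007648355306}
```

View pics/scene0.png

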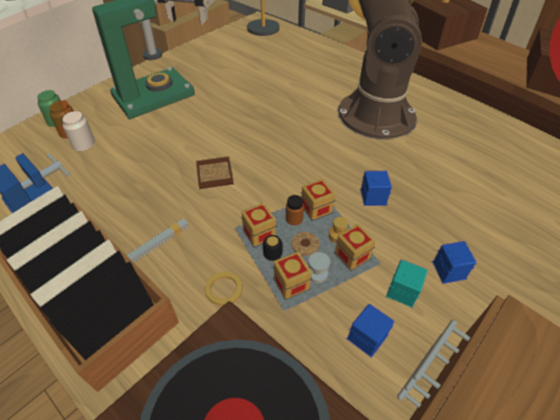

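View pics/top0.png

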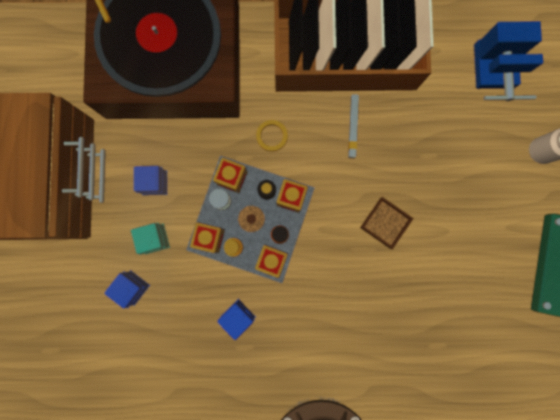

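The top view shows four gilt/red tins at px (229,173), (292,194), (205,237) and (271,262). They stand on the mat with the bystanders between them, and the tray is at (386,222), right of the mat. Possible mistakes are the blue/turquoise cubes at (149,180), (149,238), (126,290) and (236,320), the gilt clamp at (233,247), and the brass ring at (271,136). By the description, I choose the four red-labelled gilt ones.

```bash
cat > h.py <<'E'
import cv2,numpy as np
def RT(c): return cv2.Rodrigues(c["rvec"])[0],c["tvec"].reshape(3)
def ray(c,px,z):
    K=c["intrinsics"];R,t=RT(c)
    u=cv2.undistortPoints(np.array(px,float).reshape(-1,1,2),K,np.array([c["k1"],0,0,0,0.]),).reshape(-1,2)
    d=np.c_[u,np.ones(len(u))]@R; o=-R.T@t
    return o+d*((z-o[2])/d[:,2])[:,None]
def proj(c,P):
    return cv2.projectPoints(np.array(P,float).reshape(-1,1,3),c["rvec"],c["tvec"],c["intrinsics"],np.array([c["k1"],0,0,0,0.]))[0].reshape(-1,2)
def rect(c,m,z,amin,amax,close=0):
    if close: m=cv2.morphologyEx(m,cv2.MORPH_CLOSE,np.ones((close,close),np.uint8))
    out=[]
    for k in cv2.findContours(m,cv2.RETR_EXTERNAL,cv2.CHAIN_APPROX_NONE)[0]:
        if amin<cv2.contourArea(k)<amax:
            w=ray(c,k.reshape(-1,2),z)
            r=cv2.minAreaRect((w[:,:2]*1000).astype(np.float32))
            q=k.reshape(-1,2).mean(0)
            out.append((q.round().tolist(),np.round(r[0],1).tolist(),np.round(r[1],1).tolist(),round(r[2],1)))
    return out
E
python3 - <<'E'
import pickle,cv2,numpy as np
from h import *
d=pickle.load(open("im0.pkl","rb"));c=d["top"]
hsv=cv2.cvtColor(c["pixels"],cv2.COLOR_RGB2HSV)
red=cv2.inRange(hsv,(0,190,110),(8,255,255))|cv2.inRange(hsv,(172,190,110),(180,255,255))
print("red lids");[print(x) for x in rect(c,red,.073,60,900,3)]
gray=cv2.inRange(hsv,(0,0,60),(180,70,170))
print("mat");[print(x) for x in rect(c,gray,.003,1500,20000,9)]
dark=cv2.inRange(hsv,(0,0,0),(30,255,95))
print("tray rim");[print(x) for x in rect(c,dark,.020,400,5000,5)]
for n in d: R,t=RT(d[n]); print(n,-R.T@t, proj(d[n],[[.278,-.56,.227],[0,0,0]]))
p=c["pixels"][140:290,170:430];cv2.imwrite("pics/crop.png",cv2.resize(p,None,fx=3,fy=3,interpolation=cv2.INTER_CUBIC)[:,:,::-1])
E
```

```text
red lids
([271.0, 261.0], [453.2, 114.3], [42.6, 42.7], 69.0)
([205.0, 237.0], [509.0, 264.7], [42.2, 42.5], 76.1)
([292.0, 194.0], [606.7, 64.7], [42.2, 42.6], 70.8)
([229.0, 173.0], [657.3, 210.3], [42.3, 42.5], 68.5)
mat
([251.0, 222.0], [556.1, 165.5], [248.9, 248.2], 70.6)
([84.0, 169.0], [683.6, 581.3], [162.0, 102.8], 0.1)
tray rim
([321.0, 412.0], [109.1, 2.5], [180.6, 44.4], 89.4)
([386.0, 223.0], [540.1, -164.5], [91.5, 92.4], 54.0)
scene [1.01793478 0.49429593 0.7685082 ] [[187.88013179  21.63515694]
 [376.51752165 114.06715907]]
top [0.48680263 0.09467487 0.9793349 ] [[637.81818122 356.57473769]
 [322.07748203 454.09766441]]
```

View pics/crop.png

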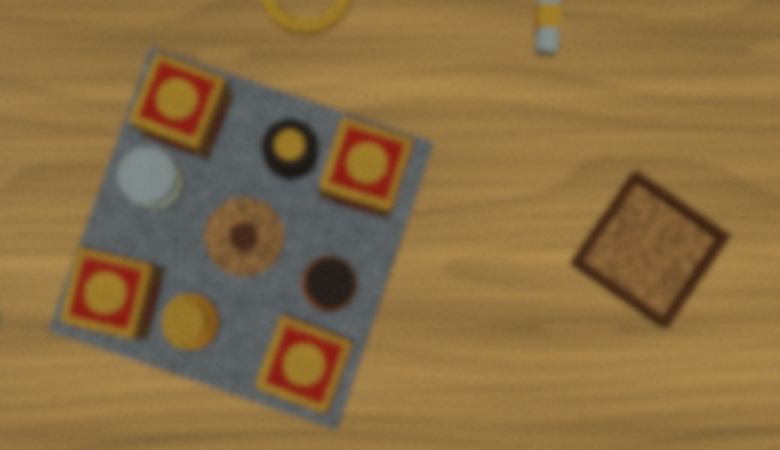

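The crop shows four tins with red lids, with the jar, clamp, weight and cap each beside one tin. The tray at crop (650,248) is open and empty. Next I work out which grasp axis is free for each tin.

Run:
```python
import pickle
from h import *
c=pickle.load(open("im0.pkl","rb"))["top"]
T={'T1':(453.2,114.3,69),'T2':(509,264.7,76),'T3':(606.7,64.7,70.8),'T4':(657.3,210.3,68.5)}
O={'cap':((266.7,190),.048),'jar':((280,234.3),.071),'clamp':((233.3,246.7),.055),'weight':((220,199),.057)}
for n,(p,z) in O.items():
    w=ray(c,p,z)[0]*1000
    print(n,w[:2].round())
    for t,(x,y,a) in T.items():
        r=np.array([w[0]-x,w[1]-y]);a=np.radians(a)
        if np.hypot(*r)<110: print('  ',t,'along 70deg axis %.0f, along -20deg axis %.0f'%(r@[np.cos(a),np.sin(a)],r@[np.sin(a),-np.cos(a)]))
```

```text
cap [619. 123.]
   T3 along 70deg axis 59, along -20deg axis -7
   T4 along 70deg axis -95, along -20deg axis -3
jar [513.  93.]
   T1 along 70deg axis 2, along -20deg axis 64
   T3 along 70deg axis -4, along -20deg axis -97
clamp [486. 202.]
   T1 along 70deg axis 93, along -20deg axis -0
   T2 along 70deg axis -67, along -20deg axis -7
weight [598. 232.]
   T2 along 70deg axis -10, along -20deg axis 94
   T4 along 70deg axis -1, along -20deg axis -63
```

Emit:
drive_tool:
  targets:
    - [0,0,1,0,1.25,0,0.87]
    - [0,0,2.5,0,2.5,0,0.87]
    - [0,0,4,0,3.75,0,0.87]
    - [0,0,5,0.5,5,0,0.87]
    - [0,0,5,1,6,0,0.87]
  force: 30

```text
clock: 0.6
position: [0.3177, -0.3176, 0.2267]
ee_rot: [-2.829, -1.366, 0.001]
force: [0.7, -0.5, -0.4]
width: 0.869
gripper_force: 0.0
```

Emit:
drive_tool:
  targets:
    - [0,0,0.8,0.7,0.95,-0.2,0.87]
    - [0,0,1.6,1.4,1.9,-0.4,0.87]
    - [0,0,2.4,2.1,2.85,-0.6,0.87]
    - [0,0,3.2,2.8,3.8,-0.8,0.87]
    - [0,0,3.8,3.5,4.75,-1,0.87]

```text
clock: 1.1
position: [0.4591, -0.1279, 0.1864]
ee_rot: [2.564, 1.815, -0.0]
force: [0.3, -0.8, -0.3]
width: 0.87
gripper_force: 0.0
```

Emit:
drive_tool:
  targets:
    - [0,0,0,0.7,0.95,0,0.87]
    - [0,0,0,1.4,1.9,0,0.87]
    - [0,0,0,2.1,2.85,0,0.87]
    - [0,0,0,2.8,3.8,0,0.87]
    - [0,0,0,3.6,4.7,0,0.87]

```text
clock: 1.6
position: [0.6028, 0.0603, 0.1864]
ee_rot: [-2.566, -1.812, 0.001]
force: [0.4, -0.8, 0.5]
width: 0.87
gripper_force: 0.0
```

Emit:
drive_tool:
  targets:
    - [0,0,0,0,0,0,0.87]
    - [0,0,0,0,0,0,0.87]

```text
clock: 1.8
position: [0.6024, 0.0597, 0.1859]
ee_rot: [-2.563, -1.814, 0.002]
force: [0.1, -0.6, -0.1]
width: 0.87
gripper_force: 0.0
```

Emit:
drive_tool:
  targets:
    - [0,0,0,0.1,0.12,-0.8,0.87]
    - [0,0,0,0.1,0.12,-1.6,0.87]
    - [0,0,0,0.1,0.12,-2.3,0.87]
    - [0,0,0,0.1,0.12,-2.3,0.87]

```text
clock: 2.2
position: [0.6031, 0.0606, 0.0911]
ee_rot: [-2.566, -1.809, 0.011]
force: [-0.6, 0.2, -0.2]
width: 0.875
gripper_force: 0.0
```

Run:
```python
from cell import arm
import cv2,numpy as np
s=arm.get_image("scene")["pixels"][140:320,200:410];t=arm.get_image("top")["pixels"][140:290,170:345]
f=lambda p:cv2.resize(p,(390,500),interpolation=cv2.INTER_CUBIC)
cv2.imwrite("pics/close1.png",np.hstack([f(s),f(t)])[:,:,::-1]);print(arm.observe()["position"])
```

```text
[0.60604044 0.06199638 0.09514273]
```

View pics/close1.png

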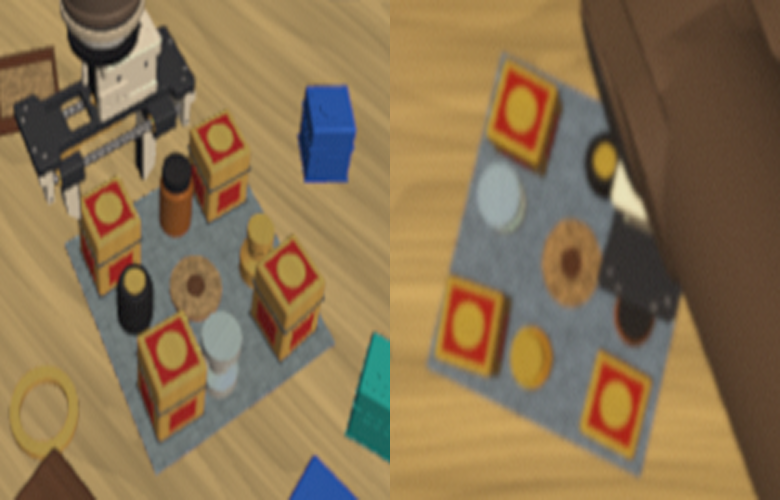

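Run:
```python
import pickle
from h import *
c=pickle.load(open("im0.pkl","rb"))["scene"]
a=np.radians(-19.2);u=np.array([np.cos(a),np.sin(a),0])*.04;p=np.array([.606,.062,.095])
q=proj(c,[p,p+u,p-u,[.6067,.0647,.073]]);print((q-[200,140])*[390/210,500/180])
```

```text
[[106.98047219 188.54580998]
 [ 76.44812259 206.57223759]
 [136.70556113 171.00743606]
 [108.76544854 208.76949978]]
```

The left crop shows the fingers straddling the far-left tin's lid, centred at (110,208). The tips are at (75,208) and (140,172), which agrees with the projection, so I descend.

Emit:
drive_tool:
  targets:
    - [0,0,0,0,0.05,-0.6,0.87]
    - [0,0,0,0,0.05,-1.2,0.87]
    - [0,0,0,0,0.05,-1.55,0.87]
    - [0,0,0,0,0.05,-1.55,0.6]
    - [0,0,0,0,0.05,-1.55,0.5]
  force: 30

```text
clock: 2.8
position: [0.6072, 0.0652, 0.034]
ee_rot: [2.566, 1.811, 0.002]
force: [-0.5, -0.2, 0.5]
width: 0.744
gripper_force: 0.0
```

Emit:
drive_tool:
  targets:
    - [0,0,0,0,0,0,0.4]
    - [0,0,0,0,0,0,0.4]
    - [0,0,0,0,0,0,0.4]
    - [0,0,0,0,0,0,0.4]

```text
clock: 3.2
position: [0.6075, 0.0654, 0.0343]
ee_rot: [2.565, 1.811, 0.003]
force: [-1.2, -0.2, 6.6]
width: 0.654
gripper_force: 29.9
```

```bash
python3 -c "
from cell import arm
o=arm.observe();print(o['position'],o['force'],o['joint_efforts'],o['width'],o['gripper_force'])"
```

```text
[0.60750914 0.06536916 0.03427427] [-1.21938089 -0.16588222  6.56743022] [-3.03522404e-01 -6.85164142e+01 -5.98535746e+00 -2.17104435e+01
 -3.62858853e-03 -4.47545042e-01 -8.05543077e-04] 0.6535486505600756 29.87553298473358
```

Emit:
drive_tool:
  targets:
    - [0,0,0,0,0,0.3,0.4]
    - [0,0,0,0,0,0.7,0.4]
    - [0,0,0,0,0,0.7,0.4]
    - [0,0,0,0,0,0.7,0.4]
    - [0,0,0,0,0,0.7,0.4]

```text
clock: 3.7
position: [0.606, 0.065, 0.0603]
ee_rot: [-2.566, -1.812, 0.001]
force: [-0.2, 0.6, -1.6]
width: 0.653
gripper_force: 29.9
```

Emit:
drive_tool:
  targets:
    - [0,0,0,0,0,0,0.4]
    - [0,0,0,0,0,0,0.4]

```text
clock: 3.9
position: [0.6061, 0.0651, 0.0602]
ee_rot: [-2.566, -1.812, 0.001]
force: [-0.4, 0.1, -2.3]
width: 0.655
gripper_force: 29.9
```

About 2 N, so T3 is empty. I set it back.

Emit:
drive_tool:
  targets:
    - [0,0,0,0,0,-0.35,0.4]
    - [0,0,0,0,0,-0.6,0.4]
    - [0,0,0,0,0,-0.68,0.4]
    - [0,0,0,0,0,-0.68,0.4]
    - [0,0,0,0,0,-0.68,0.87]

```text
clock: 4.4
position: [0.6062, 0.0653, 0.0331]
ee_rot: [-2.566, -1.812, 0.001]
force: [0.0, -0.0, -0.0]
width: 0.702
gripper_force: 0.0
```

Emit:
drive_tool:
  targets:
    - [0,0,0,0,0,0,0.87]
    - [0,0,0,0,0,0,0.87]
    - [0,0,0,0,0,0,0.87]
    - [0,0,0,0,0,0.6,0.87]
    - [0,0,0,0,0,1.5,0.87]

```text
clock: 4.9
position: [0.6047, 0.0648, 0.092]
ee_rot: [-2.564, -1.811, 0.007]
force: [0.0, -0.0, -0.5]
width: 0.872
gripper_force: 0.0
```

Emit:
drive_tool:
  targets:
    - [0,0,0,0,0,1,0.87]
    - [0,0,0,0,0,1.2,0.87]
    - [0,0,0,0,0,1.2,0.87]

```text
clock: 5.2
position: [0.6076, 0.0654, 0.1431]
ee_rot: [2.565, 1.811, 0.005]
force: [-0.5, 0.4, -0.4]
width: 0.869
gripper_force: 0.0
```

Emit:
drive_tool:
  targets:
    - [0,0,0.3,-0.5,1,0,0.87]
    - [0,0,0.6,-1,2,0,0.87]
    - [0,0,0.9,-1.5,3,0,0.87]
    - [0,0,1.1,-2,4,0,0.87]
    - [0,0,1.1,-2.45,4.95,0,0.87]

```text
clock: 5.7
position: [0.5064, 0.2642, 0.1397]
ee_rot: [-2.475, -1.934, 0.004]
force: [1.3, 0.8, -0.2]
width: 0.868
gripper_force: 0.0
```

Emit:
drive_tool:
  targets:
    - [0,0,0,0,0,0,0.87]
    - [0,0,0,0,0,-0.6,0.87]
    - [0,0,0,0,0,-1,0.87]
    - [0,0,0,0,0,-1,0.87]
    - [0,0,0,0,0,-1,0.87]

```text
clock: 6.2
position: [0.508, 0.2626, 0.1006]
ee_rot: [-2.476, -1.933, 0.003]
force: [0.6, 0.1, 0.4]
width: 0.871
gripper_force: 0.0
```

Yaw gives a closing line at −14.0°, and the position is within 2 mm. Descending, gripping and lifting.

Emit:
drive_tool:
  targets:
    - [0,0,0,0,0.05,-0.6,0.87]
    - [0,0,0,0,0.05,-1.2,0.87]
    - [0,0,0,0,0.05,-1.65,0.87]
    - [0,0,0,0,0.05,-1.65,0.6]
    - [0,0,0,0,0.05,-1.65,0.5]

```text
clock: 6.7
position: [0.5088, 0.2654, 0.0363]
ee_rot: [2.477, 1.933, 0.001]
force: [-0.2, 0.7, -0.6]
width: 0.74
gripper_force: 0.0
```

Emit:
drive_tool:
  targets:
    - [0,0,0,0,0,0,0.4]
    - [0,0,0,0,0,0,0.4]
    - [0,0,0,0,0,0,0.4]
    - [0,0,0,0,0,0,0.4]

```text
clock: 7.1
position: [0.5094, 0.2658, 0.0369]
ee_rot: [2.476, 1.933, 0.004]
force: [0.1, -0.9, 6.5]
width: 0.65
gripper_force: 30.0
```

Emit:
drive_tool:
  targets:
    - [0,0,0,0,0,0.3,0.4]
    - [0,0,0,0,0,0.7,0.4]
    - [0,0,0,0,0,0.7,0.4]
    - [0,0,0,0,0,0.7,0.4]
    - [0,0,0,0,0,0.7,0.4]

```text
clock: 7.6
position: [0.5081, 0.2649, 0.0631]
ee_rot: [2.476, 1.933, -0.001]
force: [0.3, -0.2, -2.1]
width: 0.655
gripper_force: 30.0
```

Emit:
drive_tool:
  targets:
    - [0,0,0,0,0,0,0.4]
    - [0,0,0,0,0,0,0.4]

```text
clock: 7.8
position: [0.5081, 0.2651, 0.063]
ee_rot: [-2.476, -1.933, 0.001]
force: [0.3, -0.2, -2.2]
width: 0.648
gripper_force: 30.0
```

Empty as well. I set it back.

Emit:
drive_tool:
  targets:
    - [0,0,0,0,0,-0.35,0.4]
    - [0,0,0,0,0,-0.6,0.4]
    - [0,0,0,0,0,-0.68,0.4]
    - [0,0,0,0,0,-0.68,0.4]
    - [0,0,0,0,0,-0.68,0.87]

```text
clock: 8.3
position: [0.5082, 0.2652, 0.0359]
ee_rot: [2.476, 1.933, -0.001]
force: [0.4, 0.1, -1.3]
width: 0.697
gripper_force: 0.0
```

Emit:
drive_tool:
  targets:
    - [0,0,0,0,0,0,0.87]
    - [0,0,0,0,0,0,0.87]
    - [0,0,0,0,0,0,0.87]
    - [0,0,0,0,0,0.6,0.87]
    - [0,0,0,0,0,1.5,0.87]

```text
clock: 8.8
position: [0.5071, 0.2643, 0.095]
ee_rot: [-2.476, -1.933, 0.007]
force: [2.0, -0.3, 0.1]
width: 0.872
gripper_force: 0.0
```

Emit:
drive_tool:
  targets:
    - [0,0,0,0,0,1,0.87]
    - [0,0,1.6,0,0,1.2,0.87]
    - [0,0,3.2,-0.3,-0.8,1.2,0.87]
    - [0,0,4.8,-0.6,-1.6,1.2,0.87]
    - [0,0,6.4,-0.9,-2.4,1.2,0.87]

```text
clock: 9.3
position: [0.4719, 0.1683, 0.1443]
ee_rot: [1.839, 2.547, 0.0]
force: [0.7, -1.2, -0.8]
width: 0.87
gripper_force: 0.0
```

Emit:
drive_tool:
  targets:
    - [0,0,1.6,0,-0.5,0,0.87]
    - [0,0,3.2,-0.2,-1,0,0.87]
    - [0,0,4.8,-0.4,-1.35,0,0.87]
    - [0,0,6.4,-0.4,-1.35,0,0.87]
    - [0,0,8,-0.4,-1.35,0,0.87]

```text
clock: 9.8
position: [0.4563, 0.1145, 0.1443]
ee_rot: [0.86, 3.021, -0.001]
force: [0.5, -0.1, -0.7]
width: 0.873
gripper_force: 0.0
```

Emit:
drive_tool:
  targets:
    - [0,0,1.6,0,0,0,0.87]
    - [0,0,2.2,0,0,0,0.87]
    - [0,0,2.2,0,0,0,0.87]
    - [0,0,2.2,0,0,0,0.87]

```text
clock: 10.2
position: [0.4565, 0.1152, 0.1443]
ee_rot: [-0.577, -3.088, -0.0]
force: [-0.5, 0.5, 0.4]
width: 0.871
gripper_force: 0.0
```

Emit:
drive_tool:
  targets:
    - [0,0,0,-0.08,-0.02,-0.5,0.87]
    - [0,0,0,-0.08,-0.02,-1.1,0.87]
    - [0,0,0,-0.08,-0.02,-1.7,0.87]
    - [0,0,0,-0.08,-0.02,-2.3,0.87]
    - [0,0,0,-0.08,-0.02,-2.73,0.87]

```text
clock: 10.7
position: [0.4528, 0.1143, 0.0338]
ee_rot: [-0.576, -3.088, 0.001]
force: [0.1, -0.2, -0.3]
width: 0.873
gripper_force: 0.0
```

Emit:
drive_tool:
  targets:
    - [0,0,0,0,0,0,0.6]
    - [0,0,0,0,0,0,0.5]
    - [0,0,0,0,0,0,0.4]
    - [0,0,0,0,0,0,0.4]
    - [0,0,0,0,0,0,0.4]

```text
clock: 11.2
position: [0.4539, 0.1146, 0.036]
ee_rot: [0.574, 3.087, 0.001]
force: [-0.8, -1.3, 7.9]
width: 0.653
gripper_force: 30.0
```

Emit:
drive_tool:
  targets:
    - [0,0,0,0,0,0,0.4]
    - [0,0,0,0,0,0.3,0.4]
    - [0,0,0,0,0,0.7,0.4]
    - [0,0,0,0,0,0.7,0.4]
    - [0,0,0,0,0,0.7,0.4]

```text
clock: 11.7
position: [0.4536, 0.1143, 0.0635]
ee_rot: [0.574, 3.087, 0.001]
force: [-0.6, 0.1, -1.1]
width: 0.647
gripper_force: 30.0
```

Emit:
drive_tool:
  targets:
    - [0,0,0,0,0,0,0.4]
    - [0,0,0,0,0,0,0.4]
    - [0,0,0,0,0,0,0.4]

```text
clock: 12.0
position: [0.4529, 0.1144, 0.0627]
ee_rot: [-0.573, -3.088, 0.0]
force: [-0.1, -0.5, -2.0]
width: 0.648
gripper_force: 30.0
```

Empty too, so T4 must be the loaded one. I set this back and go to T4.

Emit:
drive_tool:
  targets:
    - [0,0,0,0,0,-0.35,0.4]
    - [0,0,0,0,0,-0.6,0.4]
    - [0,0,0,0,0,-0.68,0.4]
    - [0,0,0,0,0,-0.68,0.4]
    - [0,0,0,0,0,-0.68,0.87]

```text
clock: 12.5
position: [0.4529, 0.1144, 0.0352]
ee_rot: [-0.573, -3.088, 0.001]
force: [0.3, 0.1, 0.3]
width: 0.697
gripper_force: 0.0
```

Emit:
drive_tool:
  targets:
    - [0,0,0,0,0,0,0.87]
    - [0,0,0,0,0,0,0.87]
    - [0,0,0,0,0,0,0.87]
    - [0,0,0,0,0,0.6,0.87]
    - [0,0,0,0,0,1.5,0.87]

```text
clock: 13.0
position: [0.4518, 0.114, 0.0952]
ee_rot: [-0.572, -3.085, 0.002]
force: [1.5, -0.8, 0.4]
width: 0.871
gripper_force: 0.0
```

Emit:
drive_tool:
  targets:
    - [0,0,0,0,0,1,0.87]
    - [0,0,0,0.9,0.4,1.2,0.87]
    - [0,0,0,1.9,0.9,1.2,0.87]
    - [0,0,0,2.9,1.4,1.2,0.87]
    - [0,0,0,3.9,1.9,1.2,0.87]

```text
clock: 13.5
position: [0.6109, 0.1907, 0.1439]
ee_rot: [0.575, 3.088, -0.001]
force: [1.0, 0.2, 0.5]
width: 0.87
gripper_force: 0.0
```

Emit:
drive_tool:
  targets:
    - [0,0,0,0.8,0.3,0,0.87]
    - [0,0,0,1.2,0.5,0,0.87]
    - [0,0,0,1.2,0.5,0,0.87]
    - [0,0,0,1.2,0.5,0,0.87]

```text
clock: 13.9
position: [0.6565, 0.2105, 0.1433]
ee_rot: [-0.573, -3.088, 0.001]
force: [0.1, 0.1, -0.8]
width: 0.874
gripper_force: 0.0
```

Aligned within 1 mm. Gripping, with more force for the heavy tin.

Emit:
drive_tool:
  targets:
    - [0,0,0,0,0,-0.5,0.87]
    - [0,0,0,0,0,-1.1,0.87]
    - [0,0,0,0,0,-1.7,0.87]
    - [0,0,0,0,0,-2.3,0.87]
    - [0,0,0,0,0,-2.72,0.87]
  force: 45

```text
clock: 14.4
position: [0.6558, 0.2092, 0.0338]
ee_rot: [-0.574, -3.087, 0.002]
force: [-0.1, 0.7, -0.5]
width: 0.871
gripper_force: 0.0
```

Emit:
drive_tool:
  targets:
    - [0,0,0,0,0,0,0.6]
    - [0,0,0,0,0,0,0.5]
    - [0,0,0,0,0,0,0.4]
    - [0,0,0,0,0,0,0.4]
    - [0,0,0,0,0,0,0.4]

```text
clock: 14.9
position: [0.6578, 0.2105, 0.0365]
ee_rot: [0.574, 3.087, 0.001]
force: [-1.8, -2.0, 7.1]
width: 0.653
gripper_force: 45.0
```

Emit:
drive_tool:
  targets:
    - [0,0,0,0,0,0,0.4]
    - [0,0,0,0,0,0.3,0.4]
    - [0,0,0,0,0,0.7,0.4]
    - [0,0,0,0,0,0.7,0.4]
    - [0,0,0,0,0,0.7,0.4]

```text
clock: 15.4
position: [0.6576, 0.2107, 0.0638]
ee_rot: [0.574, 3.088, 0.001]
force: [0.2, -0.5, -7.5]
width: 0.651
gripper_force: 45.0
```

Emit:
drive_tool:
  targets:
    - [0,0,0,0,0,0,0.4]
    - [0,0,0,0,0,0,0.4]
    - [0,0,0,0,0,0,0.4]

```text
clock: 15.7
position: [0.657, 0.2103, 0.0626]
ee_rot: [-0.573, -3.088, 0.001]
force: [-0.3, -0.2, -6.7]
width: 0.649
gripper_force: 45.0
```

About 7 N, so this is the loaded one. I carry it to the tray.

Emit:
drive_tool:
  targets:
    - [0,0,0,0,0,0.6,0.4]
    - [0,0,0,0,0,1.2,0.4]
    - [0,0,0,0,0,1.9,0.4]
    - [0,0,0,0,0,2.4,0.4]
    - [0,0,0,-0.1,-0.4,2.6,0.4]

```text
clock: 16.2
position: [0.6535, 0.1981, 0.1698]
ee_rot: [0.568, 3.088, 0.007]
force: [0.2, 0.6, -5.9]
width: 0.654
gripper_force: 45.0
```

Emit:
drive_tool:
  targets:
    - [0,0,-0.3,-0.25,-0.8,0,0.4]
    - [0,0,-0.6,-0.5,-1.6,0,0.4]
    - [0,0,-0.9,-0.75,-2.4,0,0.4]
    - [0,0,-1.2,-1,-3.2,0,0.4]
    - [0,0,-1.5,-1.25,-4,0,0.4]

```text
clock: 16.7
position: [0.6021, 0.0324, 0.1666]
ee_rot: [-0.776, -3.043, 0.001]
force: [1.4, 0.1, -6.3]
width: 0.651
gripper_force: 45.0
```

Emit:
drive_tool:
  targets:
    - [0,0,-0.3,-0.3,-0.8,0,0.4]
    - [0,0,-0.6,-0.6,-1.6,0,0.4]
    - [0,0,-0.9,-0.9,-2.4,0,0.4]
    - [0,0,-1.2,-1.2,-3.2,0,0.4]
    - [0,0,-1.5,-1.4,-4,0,0.4]

```text
clock: 17.2
position: [0.5455, -0.1273, 0.1667]
ee_rot: [-0.974, -2.986, 0.001]
force: [1.1, 0.6, -7.4]
width: 0.651
gripper_force: 45.0
```

Emit:
drive_tool:
  targets:
    - [0,0,0,-0.1,-0.6,0,0.4]
    - [0,0,0,-0.15,-0.9,0,0.4]
    - [0,0,0,-0.15,-0.95,0,0.4]
    - [0,0,0,-0.15,-0.95,0,0.4]

```text
clock: 17.6
position: [0.5413, -0.1627, 0.1671]
ee_rot: [-0.971, -2.988, -0.001]
force: [-0.1, 0.8, -7.4]
width: 0.648
gripper_force: 45.0
```

Run:
```python
from cell import arm
from h import *
c=arm.get_image("scene")
o=arm.observe();print(o['position'],o['ee_rot'],o['force'])
cv2.imwrite("pics/tray1.png",cv2.resize(c["pixels"][80:260,110:350],(720,540),interpolation=cv2.INTER_CUBIC)[:,:,::-1])
```

```text
[ 0.54151828 -0.16187566  0.16714397] [-9.69465604e-01 -2.98818895e+00 -1.90099979e-03] [-0.0431266   1.09875328 -6.89149631]
```

View pics/tray1.png

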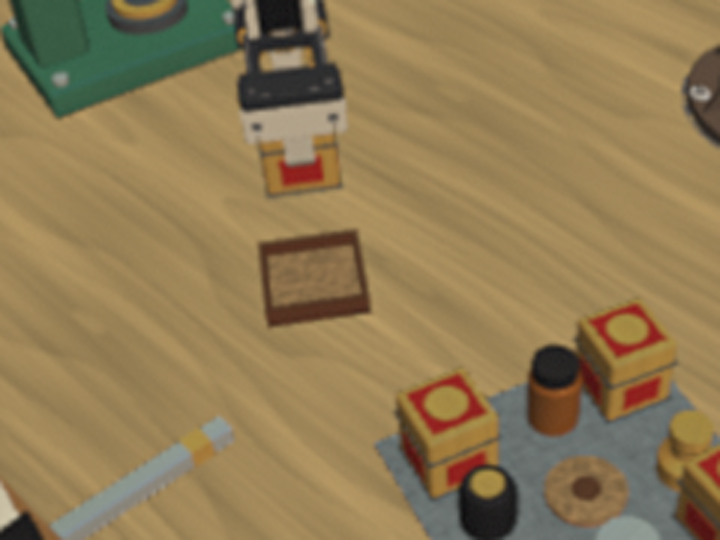

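The tin hangs upright above the empty tray: tin at (300,165), tray at (315,278), sides parallel. Lowering gently.

Emit:
drive_tool:
  targets:
    - [0,0,0,-0.03,-0.06,-0.6,0.4]
    - [0,0,0,-0.03,-0.06,-1.2,0.4]
    - [0,0,0,-0.03,-0.06,-1.8,0.4]
    - [0,0,0,-0.03,-0.06,-2.3,0.4]
    - [0,0,0,-0.03,-0.06,-2.6,0.4]

```text
clock: 18.15
position: [0.5398, -0.1639, 0.0617]
ee_rot: [-0.968, -2.987, -0.001]
force: [-0.2, -0.4, -5.9]
width: 0.648
gripper_force: 45.0
```

Emit:
drive_tool:
  targets:
    - [0,0,0,0,0,-0.2,0.4]
    - [0,0,0,0,0,-0.4,0.4]
    - [0,0,0,0,0,-0.5,0.4]
    - [0,0,0,0,0,-0.5,0.4]

```text
clock: 18.55
position: [0.5401, -0.1659, 0.0431]
ee_rot: [-0.972, -2.987, -0.0]
force: [-1.2, 0.6, -6.6]
width: 0.649
gripper_force: 45.0
```

Emit:
drive_tool:
  targets:
    - [0,0,0,0,0,-0.04,0.4]
    - [0,0,0,0,0,-0.08,0.4]
    - [0,0,0,0,0,-0.1,0.4]
    - [0,0,0,0,0,-0.1,0.4]

```text
clock: 18.95
position: [0.5402, -0.1661, 0.0396]
ee_rot: [0.972, 2.987, -0.0]
force: [-1.5, -0.7, -1.8]
width: 0.65
gripper_force: 45.0
```

Contact: the load has dropped from 6.6 to 1.8 N. I lower it slightly more, release, and retreat straight up.

Emit:
drive_tool:
  targets:
    - [0,0,0,0,0,-0.03,0.4]
    - [0,0,0,0,0,-0.03,0.4]
    - [0,0,0,0,0,-0.03,0.7]
    - [0,0,0,0,0,-0.03,0.87]
    - [0,0,0,0,0,-0.03,0.87]

```text
clock: 19.45
position: [0.5406, -0.1659, 0.0382]
ee_rot: [0.972, 2.987, 0.0]
force: [0.2, -0.1, -0.1]
width: 0.825
gripper_force: 0.0
```

Emit:
drive_tool:
  targets:
    - [0,0,0,0,0,0,0.87]
    - [0,0,0,0,0,0.3,0.87]
    - [0,0,0,0,0,0.9,0.87]
    - [0,0,0,0,0,1.7,0.87]
    - [0,0,0,0,0,2.5,0.87]

```text
clock: 19.95
position: [0.5399, -0.1656, 0.1396]
ee_rot: [-0.971, -2.987, -0.001]
force: [1.0, -0.3, 0.4]
width: 0.866
gripper_force: 0.0
```

Emit:
drive_tool:
  targets:
    - [0,0,0,0,0,0.8,0.87]
    - [0,0,0,0,-0.8,1.6,0.87]
    - [0,0,0,-0.8,-1.6,1.6,0.87]
    - [0,0,0,-1.6,-2.4,1.6,0.87]
    - [0,0,0,-2.4,-3,1.6,0.87]

```text
clock: 20.45
position: [0.4428, -0.2878, 0.2028]
ee_rot: [0.973, 2.986, -0.001]
force: [-0.1, 0.7, 1.2]
width: 0.868
gripper_force: 0.0
```

Run:
```python
from cell import arm
from h import *
c=arm.get_image("top");p=c["pixels"]
print(arm.observe()['position'])
hsv=cv2.cvtColor(p,cv2.COLOR_RGB2HSV)
red=cv2.inRange(hsv,(0,190,110),(8,255,255))|cv2.inRange(hsv,(172,190,110),(180,255,255))
print("at .073");[print(x) for x in rect(c,red,.073,60,900,3)]
print("at .076");print(rect(c,red,.076,60,900,3))
cv2.imwrite("pics/end.png",cv2.resize(p[120:300,160:440],(784,504),interpolation=cv2.INTER_CUBIC)[:,:,::-1])
```

```text
[ 0.43675764 -0.29267198  0.20193743]
at .073
([270.0, 261.0], [452.8, 115.8], [42.5, 43.0], 69.2)
([205.0, 238.0], [507.2, 263.6], [42.8, 42.8], 76.3)
([393.0, 221.0], [540.4, -165.2], [42.9, 42.5], 53.7)
([292.0, 194.0], [605.1, 64.5], [42.3, 42.6], 70.8)
at .076
[([270.0, 261.0], [452.9, 115.7], [42.4, 42.9], 69.2), ([205.0, 238.0], [507.1, 263.0], [42.6, 42.7], 76.3), ([393.0, 221.0], [540.2, -164.3], [42.7, 42.4], 53.7), ([292.0, 194.0], [604.7, 64.6], [42.2, 42.4], 70.8)]
```

View pics/end.png

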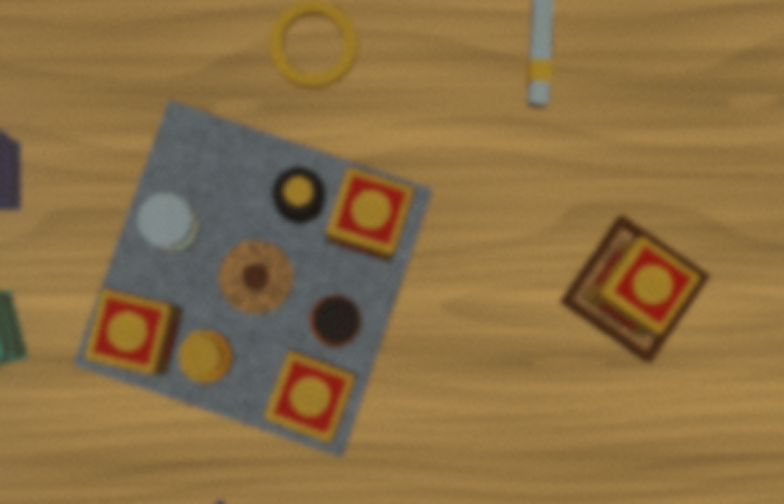

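The loaded tin stands flat in the tray at (655,283), within 1 mm of its centre. The three empties are within 2 mm of their starting places, and the bystanders look unmoved. Letting the arm settle, then handing in.

Emit:
drive_tool:
  targets:
    - [0,0,0,0,0,0,0.87]
    - [0,0,0,0,0,0,0.87]
    - [0,0,0,0,0,0,0.87]

```text
clock: 20.8
position: [0.4453, -0.2847, 0.2025]
ee_rot: [0.968, 2.988, 0.001]
force: [-0.4, -0.6, 0.0]
width: 0.869
gripper_force: 0.0
```

```bash
python3 -c "
from cell import arm
print(arm.sign_off())"
```

```text
the job is handed in; nothing more can be done
None
```

The loaded tin (about 7 N on lifting; it stood at the far-left corner of the mat) is upright in the tray within about 1 mm of its centre, the three empties are back within about 2 mm of where they stood, and the job was handed in at about 21 s; no verdict came back.

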